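# Back off the lock ring of the finds clamp

### The job

The worked stone in the finds clamp is to be released: rolling a fingertip along the knurled rim, turn the clamp's lock ring anticlockwise (seen from above), past its first return to the pointer, until the black pip on the ring comes round to the pointer for the second time, and stop with pip and pointer lined up. Do not grip the ring; leave the stone standing in the open jaws and do not disturb the bone, the cobble or the jar beside the clamp. Finish with the hand clear.

Things in the scene. Friction and masses are not known exactly. Their poses are not given: they have to be found in the camera images.
- clamp: Grey cast clamp, fixed to the table. Origin on the table under the ring's upright axis. A round foot (radius 56 mm) carries the ring; a bed 80 mm wide, 30 mm high runs along its +x to x = 250 mm and carries two steel jaws (moving jaw from x = 125, fixed jaw to 235 mm, 80 mm high). The ring's rim is free to the fingers all round, above the 34 mm high pointer.
- lock_ring (a joint): Turn of the ring in rad: 0 = pip at the pointer, tight; grows anticlockwise seen from above (loosening). It starts at 0.3 to 1.5, so the pip has just left the pointer; its first return is 6.28, the second 12.57. End stops at 0 and 20. Stiff (0.06 N m, about 1.3 N at the rim), stays where left. Draws the moving jaw 4 mm off the stone per turn.
- ring_center (a point): Centre of the lock ring's top face, on the axis, 62 mm above the table. The ring is a steel disc, 95 mm across over the knurling; its rim is 28 mm high, 32 to 60 mm above the table, with 36 upright rounded ridges, each 3 mm proud and 8 mm from the next.
- ring_pip (a point): The index pip: flat round black inlay, 13 mm across, on the ring's top face, 34 mm from the axis. It turns with the ring.
- pointer (a point): Tip of the fixed steel pointer lying on the clamp's bed just outside the ring, 51 mm from the axis on the clamp's +x side; 27 mm long, 8 mm wide, pointing at the axis, its top 34 mm above the table.
- find: The worked stone standing between the jaws on the clamp's bed: dark, stepped, 49 mm (between the jaws) by 46 mm by 62 mm high, 220 g, loose once the jaws open. Origin at the centre of its underside, 30 mm above the table, 180 mm from the ring's axis.
- bone: Bystander: loose long bone, 125 mm long along its x, 26 mm high, on the table. Origin at the centre of its underside.
- cobble: Bystander: loose brown-grey cobble, 62 x 46 x 34 mm, on the table. Origin at the centre of its underside.
- jar: Bystander: small closed specimen jar with a white cap, 44 mm across, 55 mm high, on the table. Origin at the centre of its underside.
Things that resemble listed ones, but are neither listed nor needed, are in the scene too. What is shaped like the find but blue or red is not meant.

How it is judged:
By the outcome, as a careful person would: the job done as asked, in the order asked, and still so for the second after the job is handed in, with the robot touching nothing.
It also fails if it takes over 64 s, if anything falls off the work surface, if the arm or the gripper's body presses on something with over 40 N, if the wrist force passes 120 N, or if a joint passes its speed limit or range.

### The arm

A 6-joint arm with a two-finger parallel gripper is mounted at the origin on the work surface. World frame = base frame: x ahead of the robot, y to its left, z up, the work surface at z = 0. Lengths are in m, angles in rad, forces in N, time in s.
With the tool pointing down it reaches from about 0.375 to 0.925 m from the base axis. Payload 5.7 kg.
Tool frame: the origin (TCP) lies between the finger pads; the fingertips stand r.nose_length ahead of it and the grasp point (between the pads) lies 6 mm ahead of it (r.nose_length is the distance from the TCP to the fingertips, in m); z points along the fingers, y is the direction in which the jaws open and shut (so a half turn about z gives the same grasp; the last joint's range is limited). The gripper opens to 88 mm and grips with 3 to 60 N. Pads are 20 mm wide; open, the fingers measure 115 mm over their backs; the gripper's body (75 mm by 178 mm) begins 61 mm behind the grasp point.
Start: joints at [-1.271, 0.359, 1.51, -0, 1.272, -0.115], TCP at [0.242, -0.549, 0.248] pointing down, gripper open.
Joint ranges: [-2.97, 2.97], [-1.01, 2.36], [0.21, 2.38], [-0.96, 4.11], [0.2, 2.71], [-2.98, 2.98]. Speed limits (rad/s): [2.39, 2.39, 3.14, 3.14, 3.14, 3.14].

### API

Orientations are given as a unit quaternion [x, y, z, w].
In Python, from rig import r gives the robot as it stands.
- The arm moves only by the shell command python3 -m inch 'ROWS' [FORCE]. ROWS is JSON, a list of rows, each a list of 7 numbers: the turn, a rotation vector about the tool's x, y, z in degrees, then the shift along the tool's x, y, z in mm, then the finger opening in mm, from 0 to 87.8. A call has 1 to 5 rows; each row is the pose to reach, as a shift and turn from the pose measured when the call began, along the tool's axes at that moment; what a row does not reach only later rows make up. A row lasts 1/10 s, in which the tool goes at most 50 mm and 8.59 degrees, less where a joint would pass 70% of its speed; a pose out of reach is approached as far as the arm can. A call with a gripper value outside its range is refused whole. The fingers move at their own pace and stop on an object; FORCE is the grip in N (left out, the last holds). Time passes only in rows, so rows that repeat a pose let the fingers close. It gives the time, the measured TCP pose, the force and the opening at its end, in the units of the state.
- r.state(): the state, without advancing time (a new reading comes with each control period).
- r.capture(name): name is "side" or "top" or "wrist"; returns a dict with "pixels" (400x640x3 uint8, red, green, blue), "depth" (400x640 float32, m along the optical axis (not along the pixel's ray), 0 where there is no reading), "fov_y" (degrees; the focal length in pixels is half the picture's height over the tangent of half this angle, whatever the lens; pixels are square), "cx", "cy" (the principal point, pixels), "D" ([k1, k2, p1, p2, k3] as OpenCV has them; the pictures are not rectified), "rvec" (rotation vector, rad) and "tvec" (3), from world to camera coordinates, as OpenCV has them. Camera axes: x right, y down, z forward; pixel columns grow to the right and rows downward; lengths in m; the calibration is good to about 2 mm. A picture is of the moment at which its call begins.
- r.close_job(): hands the job in, once; it reports no verdict.
The state is a dict: "t": time; "joint_pos": joint angles; "qvel": joint speeds; "joint_torque": joint torques, N m; "position": TCP position; "eef_rot": TCP orientation; "ft_force": force on the tool from outside, world axes, zero at the start; "ft_torque": the same for the moment, N m; "opening": finger opening in m.
Only numpy, scipy, OpenCV 4.12 (cv2) and the standard library are available. Lean on these libraries where they do the work, as an engineer would, in place of code of your own. Each camera call takes 0.05 s, during which the arm holds its last target.

## Working session

There is one attempt and no reset: what is moved stays moved. The work goes in short steps, Python scripts to look and compute and a shell command to move; the robot and the scene stay as the last step left them, time stands still between calls to the robot, and variables do not carry over. Pictures are saved under pics/ and viewed, and the job is handed in when it is done.

```bash
ls; mkdir -p pics; python3 - <<'E'
from rig import r
import cv2
s=r.state(); print(s, r.nose_length)
for n in ["top","side","wrist"]:
    c=r.capture(n); cv2.imwrite(f"pics/{n}0.png",c["pixels"][:,:,::-1]); print(n,c["fov_y"],c["cx"],c["cy"],c["D"],c["rvec"],c["tvec"])
E
```

```text
pics
{'t': 0.0, 'joint_pos': array([-1.27110053e+00,  3.59512842e-01,  1.51141525e+00, -1.52688507e-05,
        1.27251311e+00, -1.15082395e-01]), 'qvel': array([ 0.00149561, -0.00172033,  0.00143629, -0.00131626,  0.00037422,
        0.00170134]), 'joint_torque': array([-2.02555675e-04, -5.15369833e+01, -2.70727998e+01,  6.71486836e-02,
        3.49170249e-02, -1.56717783e-04]), 'position': array([ 0.24159856, -0.54850477,  0.24681144]), 'eef_rot': array([ 9.78570968e-01,  2.05907760e-01, -9.24597929e-05, -9.19667173e-04]), 'ft_force': array([ 0.2452031 ,  0.15256615, -0.75947082]), 'ft_torque': array([-0.03854766, -0.05097267, -0.07756531]), 'opening': 0.08806163734496746} 0.025
top 57.024360090282954 325.30796497928 192.83398128657166 [-0.01389888  0.          0.          0.          0.        ] [ 2.12425037 -2.09476809  0.21377068] [0.05048005 0.63991636 0.82004662]
side 47.06486703169622 324.1584368629391 201.9795607828859 [-0.09334273  0.          0.          0.          0.        ] [ 0.7539273  -2.61287066  1.11225066] [0.57458299 0.28743676 0.77931073]
wrist 70.8496955010336 320.3387208985916 203.87082542811143 [-0.04062391  0.          0.          0.          0.        ] [-2.45540321  1.60102533  0.1991199 ] [-0.5993504  -0.02962731  0.38817017]
```

View pics/top0.png

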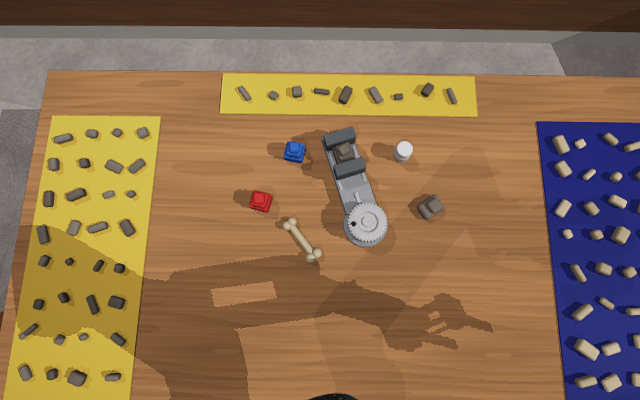

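View pics/side0.png

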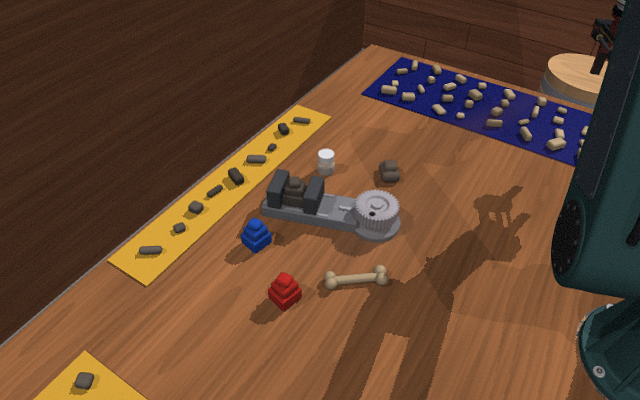

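View pics/wrist0.png

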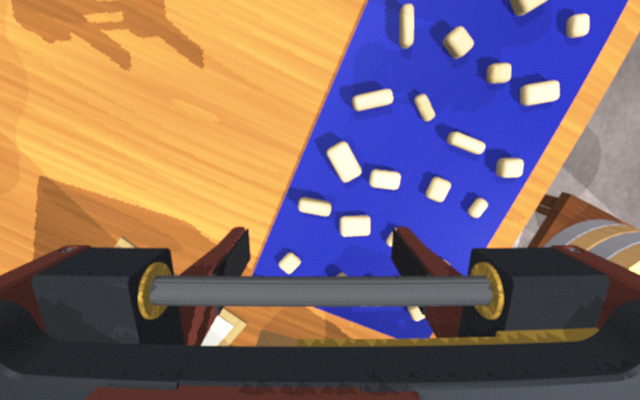

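The top view shows the ring at about (368,222), the black pip at about (353,224), and the bed running up-left to the jaws and dark stone at (345,152). The bone is at (302,240), the cobble at (431,207) and the jar at (404,150). The blue (295,150) and red (260,201) lookalikes aren't meant. Next I'll enlarge the crop.

```bash
cat > h.py <<'E'
from rig import r
import cv2, numpy as np
def K(c):
    f=200/np.tan(np.radians(c["fov_y"])/2); return np.array([[f,0,c["cx"]],[0,f,c["cy"]],[0,0,1]])
def onplane(c,px,z):
    R=cv2.Rodrigues(np.array(c["rvec"],float))[0]; t=np.array(c["tvec"],float)
    p=cv2.undistortPoints(np.array([[px]],float),K(c),np.array(c["D"],float))[0,0]
    d=R.T@np.array([p[0],p[1],1]); o=-R.T@t
    return o+d*(z-o[2])/d[2]
def proj(c,P):
    return cv2.projectPoints(np.array(P,float).reshape(-1,3),np.array(c["rvec"],float),np.array(c["tvec"],float),K(c),np.array(c["D"],float))[0][:,0]
def crop(c,x0,y0,w,h,s,fn):
    im=c["pixels"][y0:y0+h,x0:x0+w,::-1]
    cv2.imwrite(fn,cv2.resize(im,None,fx=s,fy=s,interpolation=cv2.INTER_CUBIC))
E
python3 - <<'E'
from h import *
c=r.capture("top"); crop(c,280,115,160,120+20,5,"pics/t1.png")
crop(c,330,170,80,80,7,"pics/t1b.png")
E
```

```text
(no output)
```

View pics/t1.png

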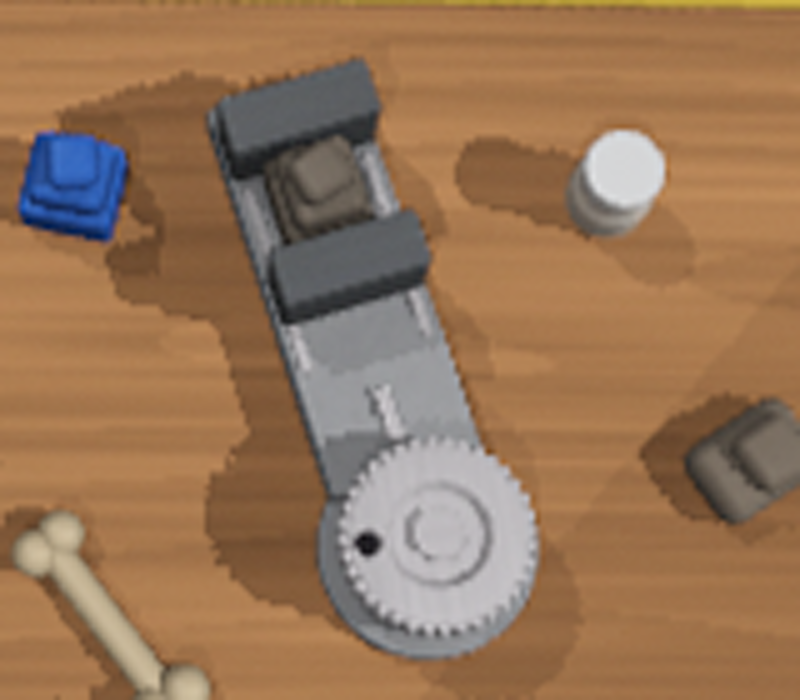

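View pics/t1b.png

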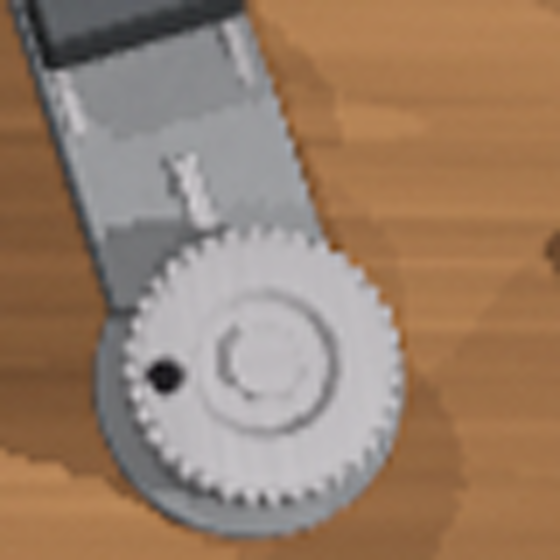

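In the crops, the ring centre is at (367.7,222.1), the pip at (353.6,223.7), and the pointer runs from (355.7,192.9) to (359.7,202). The stone between the jaws at about (344,152) is dark, so it's the find; the blue and red ones aren't.

```bash
python3 - <<'E'
from h import *
c=r.capture("top")
C=onplane(c,(367.7,222.1),.062);P=onplane(c,(353.6,223.7),.061)
a=onplane(c,(355.9,193.2),.034);b=onplane(c,(359.8,202.),.034)
F=onplane(c,(345,150),.09)
print("C",C,"pip",P,np.hypot(*(P-C)[:2])); print("ptr",a,b,[np.hypot(*(q-C)[:2]) for q in(a,b,F)])
for q in (P,a,b,F): print(np.degrees(np.arctan2(*(q-C)[1::-1])))
for n,px,z in [("bone1",(289,225),.015),("bone2",(317,259),.015),("cobble",(431,207),.03),("jar",(404.5,148),.055),("jawR",(360,160),.08),("jawL",(336,176),.08)]: print(n,onplane(c,px,z))
s=r.state()
from scipy.spatial.transform import Rotation as R
M=R.from_quat(s["eef_rot"]).as_matrix();print(M.round(3))
# depth check around ring
d=c["depth"];print(d[215:230:5,360:376:5], d[300,450])
w=r.capture("wrist")
Rw=cv2.Rodrigues(np.array(w["rvec"],float))[0];print("cam",(-Rw.T@w["tvec"]), "in tool",M.T@(-Rw.T@w["tvec"]-s["position"]), (M.T@Rw.T).round(3))
E
```

```text
C [ 0.57029728 -0.0425233   0.062     ] pip [ 0.56613634 -0.00901692  0.061     ] 0.03376375191876609
ptr [ 0.64614478 -0.01678815  0.034     ] [ 0.62392175 -0.02642107  0.034     ] [np.float64(0.08009458274292897), np.float64(0.05598987682749598), np.float64(0.17876732415513272)]
97.07894391680533
18.742139660727382
16.71384392607613
18.246486309576575
bone1 [0.56638282 0.1496484  0.015     ]
bone2 [0.48340628 0.07783228 0.015     ]
cobble [ 0.61440005 -0.20403754  0.03      ]
jar [ 0.75909114 -0.13723996  0.055     ]
jawR [ 0.71858577 -0.02335009  0.08      ]
jawL [0.67790127 0.03431366 0.08      ]
[[ 0.915  0.403 -0.   ]
 [ 0.403 -0.915  0.001]
 [ 0.    -0.001 -1.   ]]
[[0.8836838  0.8848324  0.8834198  0.8805079 ]
 [0.88066393 0.8771063  0.87754464 0.88184214]
 [0.87924415 0.87313724 0.87375796 0.87899226]] 0.89979345
cam [ 0.30165255 -0.5230444   0.38296157] in tool [ 0.06528138  0.00042862 -0.13571911] [[ 0.    -0.97  -0.242]
 [ 1.     0.    -0.   ]
 [ 0.    -0.242  0.97 ]]
```

```bash
cat >> h.py <<'E'
from scipy.spatial.transform import Rotation as Rt
C0=np.array([.5703,-.0425]); CL=18.3; CORN=np.array([.010,-.0135])
def target(phi,rho,z,off=120,corn=CORN,lead=0):
    a=np.radians(phi+off); M=np.array([[np.cos(a),np.sin(a),0],[np.sin(a),-np.cos(a),0],[0,0,-1]])
    p=C0+rho*np.array([np.cos(np.radians(phi)),np.sin(np.radians(phi))])-M[:2,:2]@corn
    return np.array([*p,z]),M
def rows(ts,op=0):
    s=r.state(); M0=Rt.from_quat(s["eef_rot"]).as_matrix(); p0=s["position"]
    out=[]
    for p,M in ts:
        rv=np.degrees(Rt.from_matrix(M0.T@M).as_rotvec()); d=1000*M0.T@(p-p0)
        out.append([*np.round(rv,1),*np.round(d,1),op])
    for o in out: print([float(x) for x in o])
def where():
    s=r.state(); M=Rt.from_quat(s["eef_rot"]).as_matrix(); a=np.degrees(np.arctan2(M[1,0],M[0,0]))
    q=s["position"][:2]+M[:2,:2]@CORN-C0
    print("t %.2f"%s["t"],"pos",(s["position"]*1000).round(1),"a %.1f"%a,"corner phi %.1f rho %.1f"%(np.degrees(np.arctan2(q[1],q[0])),1000*np.hypot(*q)),"j6 %.2f"%s["joint_pos"][5],"F",s["ft_force"].round(1),"op %.1f"%(1000*s["opening"]))
E
python3 - <<'E'
from h import *
where(); rows([target(170,.065,.20)])
E
```

```text
t 0.30 pos [ 241.7 -548.9  247.3] a 23.8 corner phi -123.5 rho 587.9 j6 -0.12 F [-0.   0.   0.2] op 87.9
[-0.0, 0.0, 93.8, 437.9, -378.0, 47.6, 0.0]
```

```bash
python3 -m inch '[[0,0,8,38,-33,0,0],[0,0,16,76,-66,0,0],[0,0,24,114,-98,0,0],[0,0,32,150,-130,0,0],[0,0,40,188,-162,0,0]]'
python3 -c "
from h import *
where(); rows([target(170,.065,.20)])"
```

```text
t: 0.8
position: [0.3479, -0.3252, 0.2475]
eef_rot: [0.99, -0.141, -0.0, -0.0]
ft_force: [0.8, 0.3, 0.1]
opening: 0.0512
t 0.80 pos [ 347.9 -325.2  247.5] a -16.2 corner phi -127.5 rho 343.5 j6 0.96 F [0.8 0.3 0.1] op 51.2
[-0.0, 0.0, 53.8, 53.4, -326.6, 47.7, 0.0]
```

```bash
python3 -m inch '[[0,0,8,8,-48,5,0],[0,0,16,16,-96,10,0],[0,0,24,24,-144,15,0],[0,0,32,32,-192,20,0],[0,0,40,40,-240,25,0]]'
python3 -c "
from h import *
where(); rows([target(170,.065,.20)])"
```

```text
t: 1.3
position: [0.4412, -0.1317, 0.2259]
eef_rot: [0.895, -0.447, 0.0, -0.0]
ft_force: [0.1, -0.7, 0.4]
opening: 0.0111
t 1.30 pos [ 441.2 -131.7  225.9] a -53.0 corner phi -141.6 rho 143.3 j6 2.06 F [ 0.1 -0.7  0.4] op 11.1
[-0.0, 0.0, 17.0, -54.7, -102.4, 25.9, 0.0]
```

```bash
python3 -m inch '[[0,0,8,-27,-50,26,0],[0,0,17,-54,-102,60,0],[0,0,17,-54,-102,85,0],[0,0,17,-54,-102,85,0]]'
python3 - <<'E'
from h import *
where(); rows([target(170,.060,.067),target(170,.050,.067)])
c=r.capture("top"); crop(c,300,160,130,110,6,"pics/t2.png")
c=r.capture("side"); crop(c,300,130,200,150,4,"pics/s2.png")
c=r.capture("wrist"); crop(c,0,0,640,400,1,"pics/w2.png")
E
```

```text
t: 1.7
position: [0.4889, -0.0242, 0.1378]
eef_rot: [0.82, -0.573, -0.002, 0.0]
ft_force: [-0.7, -0.5, -1.0]
opening: 0.0003
t 1.70 pos [488.9 -24.2 137.8] a -69.9 corner phi 168.2 rho 66.7 j6 2.60 F [-0.7 -0.5 -1. ] op 0.3
[0.2, 0.2, 0.1, 5.3, -5.0, 70.8, 0.0]
[0.2, 0.2, 0.1, 10.4, -13.6, 70.7, 0.0]
```

View pics/t2.png

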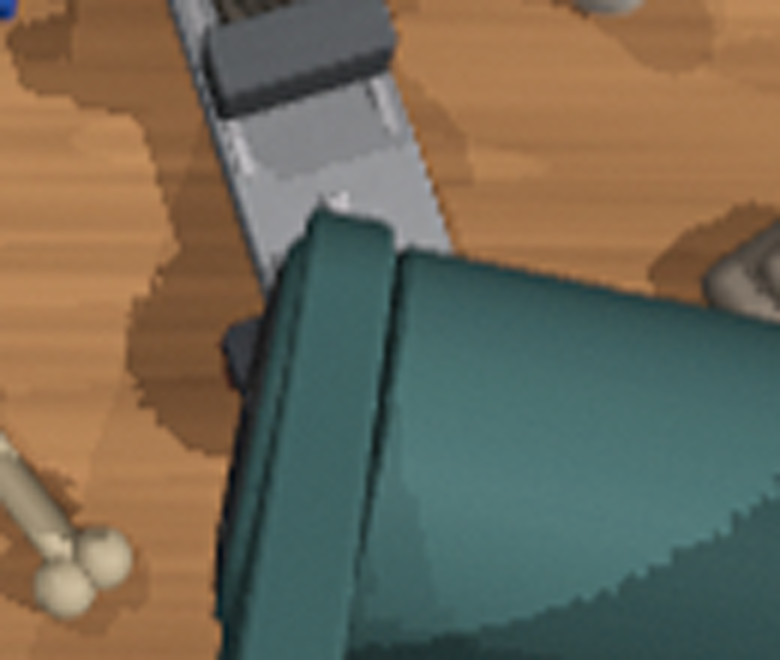

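View pics/s2.png

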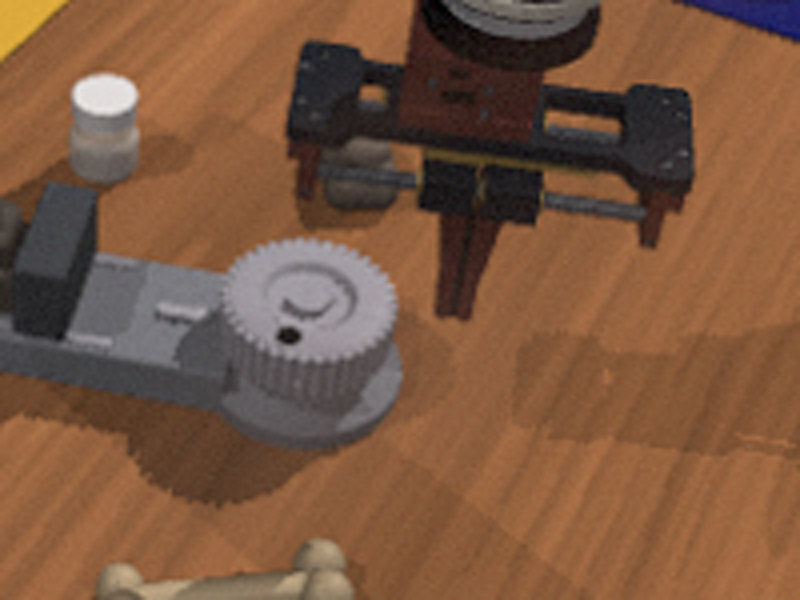

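View pics/w2.png

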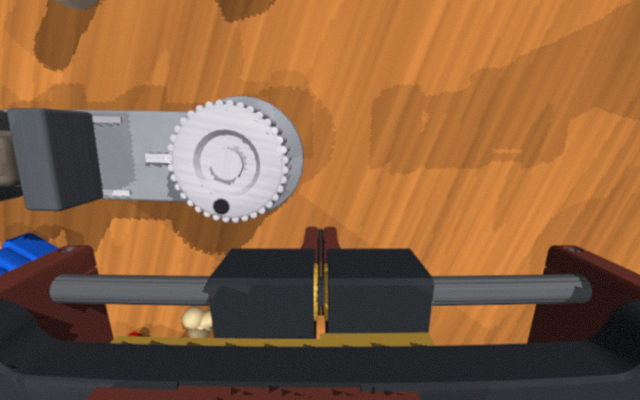

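The side crop shows closed fingers tapering to a tip about 16 mm wide, with the ring clear in front. The wrist view shows the ring (228,160), pip (221,206) and pointer (157,158). I'll refine the corner offset and go down beside the rim.

```bash
sed -i 's/CORN=np.array(\[.010,-.0135\])/CORN=np.array([.010,-.010])/' h.py; python3 -c "
from h import *
where(); rows([target(170,.058,.067),target(170,.050,.067)])"
```

```text
t 1.85 pos [490.  -27.5 141. ] a -69.9 corner phi 172.3 rho 68.1 j6 2.59 F [-0.1 -0.2  0.5] op 0.4
[0.0, 0.0, 0.1, 2.6, -10.1, 74.0, 0.0]
[0.0, 0.0, 0.1, 6.6, -17.0, 74.0, 0.0]
```

```bash
python3 -m inch '[[0,0,0,2,-8,40,0],[0,0,0,3,-10,74,0],[0,0,0,3,-10,74,0],[0,0,0,6.5,-17,74,0],[0,0,0,6.5,-17,74,0]]'
python3 - <<'E'
from h import *
where(); rows([target(170,.047,.067)])
c=r.capture("side"); crop(c,300,130,200,150,4,"pics/s3.png")
c=r.capture("wrist"); crop(c,0,0,640,400,1,"pics/w3.png")
where()
E
```

```text
t: 2.35
position: [0.5111, -0.0291, 0.0693]
eef_rot: [0.819, -0.573, 0.002, -0.001]
ft_force: [0.2, 0.8, 0.2]
opening: 0.0003
t 2.35 pos [511.1 -29.1  69.3] a -70.0 corner phi 170.9 rho 47.0 j6 2.60 F [0.2 0.8 0.2] op 0.3
[-0.2, -0.1, 0.0, -0.6, -0.3, 2.3, 0.0]
t 2.45 pos [509.9 -28.5  69. ] a -70.0 corner phi 170.4 rho 48.2 j6 2.60 F [ 0.1  0.1 -0.1] op 0.2
```

View pics/s3.png

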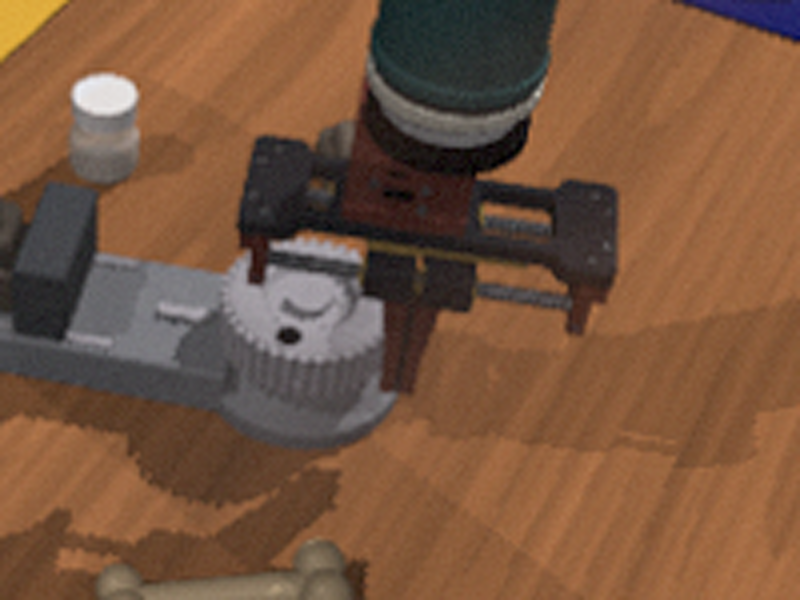

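View pics/w3.png

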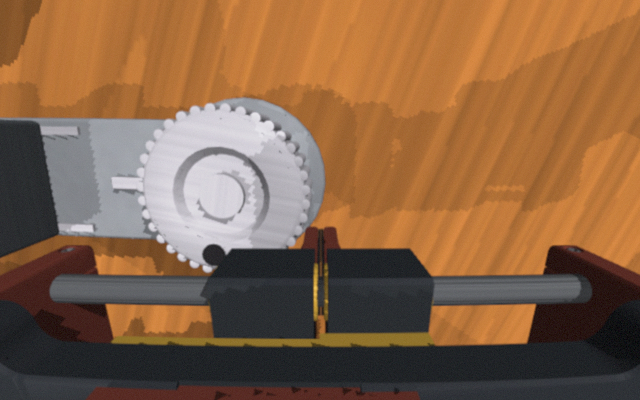

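No contact yet and the hand clears the ring. I'll move in to engage.

```bash
python3 -c "
from h import *
rows([target(170,.045,.067),target(172,.0435,.067)])"
```

```text
[-0.2, -0.1, 0.0, 1.3, -3.0, 2.0, 0.0]
[-0.2, -0.1, -2.0, 3.8, -3.2, 2.0, 0.0]
```

```bash
python3 -m inch '[[0,0,0,1.3,-3,2,0],[0,0,0,2,-4,2,0],[0,0,0,2,-4,2,0]]'
python3 - <<'E'
from h import *
where()
rows([target(170+d,.0435,.067) for d in (8,16,24)])
E
```

```text
t: 2.75
position: [0.5134, -0.0286, 0.0672]
eef_rot: [0.819, -0.573, 0.001, -0.0]
ft_force: [-4.1, 1.7, 2.2]
opening: 0.0001
t 2.75 pos [513.4 -28.6  67.2] a -70.0 corner phi 169.8 rho 44.8 j6 2.60 F [-4.1  1.7  2.2] op 0.1
[-0.1, -0.1, -8.0, 7.7, 3.0, 0.2, 0.0]
[-0.1, -0.1, -16.0, 15.1, 5.9, 0.2, 0.0]
[-0.1, -0.1, -24.0, 22.9, 7.8, 0.2, 0.0]
```

Contact is made at about 4.4 N radial. Now the first push of about 24°.

```bash
python3 -m inch '[[0,0,-8,7.7,3,0,0],[0,0,-16,15,5.8,0,0],[0,0,-24,22.7,7.8,0,0]]'
python3 - <<'E'
from h import *
where()
c=r.capture("wrist"); crop(c,0,0,640,400,1,"pics/w4.png")
q=onplane(c,(230,190),.062); print(proj(c,[[*C0,.062]]))
where();rows([target(194+d,.044,.067) for d in (8,16,24,32,40)])
E
```

```text
t: 3.05
position: [0.5126, -0.0523, 0.067]
eef_rot: [0.922, -0.387, -0.0, -0.0]
ft_force: [-3.5, 0.2, 1.5]
opening: 0.0005
t 3.05 pos [512.6 -52.3  67. ] a -45.6 corner phi -167.1 rho 44.7 j6 2.13 F [-3.5  0.2  1.5] op 0.5
[[225.94148758 199.13702506]]
t 3.10 pos [513.2 -53.5  67. ] a -45.2 corner phi -165.6 rho 44.3 j6 2.12 F [-4.1 -1.6  0.5] op 0.2
[0.0, -0.0, -7.2, 6.7, 3.5, 0.0, 0.0]
[0.0, -0.0, -15.2, 14.2, 6.6, 0.0, 0.0]
[0.0, -0.0, -23.2, 22.0, 8.6, 0.0, 0.0]
[0.0, -0.0, -31.2, 30.0, 9.5, 0.0, 0.0]
[0.0, -0.0, -39.2, 38.0, 9.3, 0.1, 0.0]
```

View pics/w4.png

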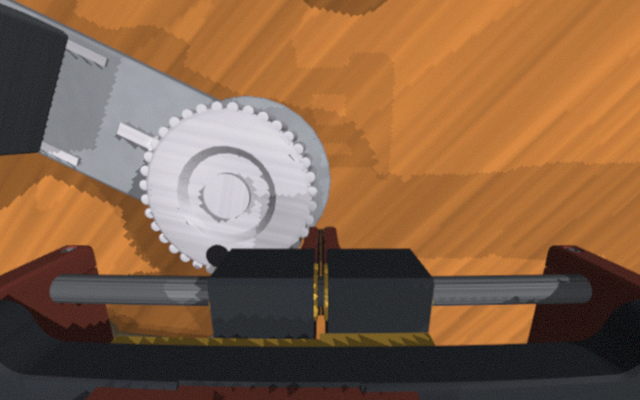

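The pip holds its place in the tool frame at about (217,256) while the clamp has turned 24° in view, so the ring is following the finger. I'll carry on round.

```bash
cat > nx.py <<'E'
from h import *
import sys
phi=float(sys.argv[1]); rho=float(sys.argv[2])/1000 if len(sys.argv)>2 else .044
where();rows([target(phi+d,rho,.067) for d in (8,16,24,32,40)])
E
python3 -m inch '[[0,0,-7.2,6.7,3.5,0,0],[0,0,-15.2,14.2,6.6,0,0],[0,0,-23.2,22,8.6,0,0],[0,0,-31.2,30,9.5,0,0],[0,0,-39.2,38,9.3,0,0]]'
python3 nx.py 234
```

```text
t: 3.6
position: [0.5328, -0.0875, 0.0669]
eef_rot: [0.999, -0.051, -0.0, 0.001]
ft_force: [-3.3, -1.8, 2.5]
opening: 0.0004
t 3.60 pos [532.8 -87.5  66.9] a -5.8 corner phi -126.3 rho 44.8 j6 1.38 F [-3.3 -1.8  2.5] op 0.4
[0.1, 0.0, -7.8, 7.5, 3.4, -0.1, 0.0]
[0.1, 0.1, -15.8, 15.0, 6.4, -0.1, 0.0]
[0.1, 0.1, -23.8, 22.8, 8.3, -0.1, 0.0]
[0.1, 0.1, -31.8, 30.9, 9.1, -0.1, 0.0]
[0.1, 0.1, -39.8, 38.9, 8.8, -0.1, 0.0]
```

```bash
python3 -m inch '[[0,0,-7.8,7.5,3.4,0,0],[0,0,-15.8,15,6.4,0,0],[0,0,-23.8,22.8,8.3,0,0],[0,0,-31.8,30.9,9.1,0,0],[0,0,-39.8,38.9,8.8,0,0]]'
python3 nx.py 274
```

```text
t: 4.1
position: [0.5717, -0.1017, 0.067]
eef_rot: [0.956, 0.294, -0.0, 0.002]
ft_force: [-1.2, -3.9, -1.2]
opening: 0.0003
t 4.10 pos [ 571.7 -101.7   67. ] a 34.2 corner phi -84.9 rho 45.5 j6 0.68 F [-1.2 -3.9 -1.2] op 0.3
[0.2, 0.1, -7.8, 6.9, 2.3, -0.0, 0.0]
[0.2, 0.1, -15.8, 14.4, 5.3, -0.0, 0.0]
[0.2, 0.1, -23.8, 22.2, 7.2, -0.0, 0.0]
[0.2, 0.1, -31.8, 30.3, 8.0, -0.0, 0.0]
[0.1, 0.2, -39.8, 38.3, 7.7, -0.1, 0.0]
```

```bash
python3 -m inch '[[0,0,-7.8,7,2.4,0,0],[0,0,-15.8,14.4,5.3,0,0],[0,0,-23.8,22.2,7.2,0,0],[0,0,-31.8,30.3,8,0,0],[0,0,-39.8,38.3,7.7,0,0]]'
python3 - <<'E'
from h import *
c=r.capture("wrist"); crop(c,0,0,640,400,1,"pics/w5.png")
E
python3 nx.py 314
```

```text
t: 4.6
position: [0.6098, -0.0877, 0.0671]
eef_rot: [0.798, 0.603, -0.0, 0.004]
ft_force: [1.3, -3.2, -1.9]
opening: 0.0006
t 4.65 pos [610.7 -86.7  67.2] a 74.6 corner phi -43.7 rho 46.2 j6 0.02 F [ 1.5 -1.1 -0.5] op 0.2
[0.3, 0.2, -7.4, 6.4, 1.2, 0.2, 0.0]
[0.3, 0.3, -15.4, 13.9, 4.2, 0.2, 0.0]
[0.3, 0.3, -23.4, 21.7, 6.2, 0.2, 0.0]
[0.3, 0.3, -31.4, 29.7, 7.1, 0.1, 0.0]
[0.2, 0.3, -39.4, 37.7, 6.8, 0.1, 0.0]
```

View pics/w5.png

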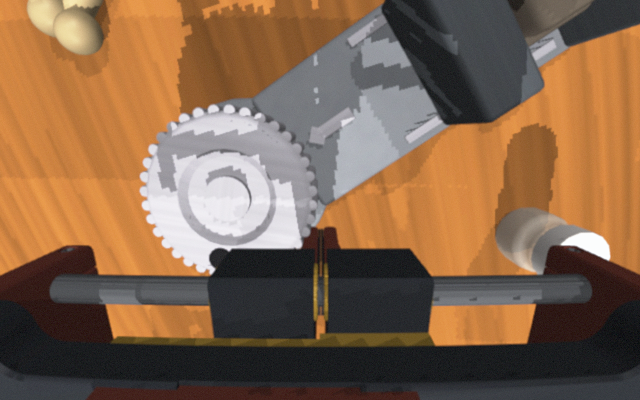

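No slip, pip still at (219,258). The contact radii suggest the centre is about 0.7 mm off, so I'll adjust it and continue over the pointer (tip height 42 mm against 34 mm).

```bash
sed -i 's/C0=np.array(\[.5703,-.0425\])/C0=np.array([.5708,-.0430])/' h.py
python3 nx.py 314
```

```text
t 4.65 pos [610.7 -86.7  67.2] a 74.6 corner phi -43.7 rho 45.5 j6 0.02 F [ 1.5 -1.1 -0.5] op 0.2
[0.3, 0.2, -7.4, 6.0, 1.8, 0.2, 0.0]
[0.3, 0.3, -15.4, 13.5, 4.8, 0.2, 0.0]
[0.3, 0.3, -23.4, 21.3, 6.8, 0.2, 0.0]
[0.3, 0.3, -31.4, 29.3, 7.7, 0.1, 0.0]
[0.2, 0.3, -39.4, 37.4, 7.4, 0.1, 0.0]
```

```bash
python3 -m inch '[[0,0,-7.4,6.2,1.4,0,0],[0,0,-15.4,13.6,4.4,0,0],[0,0,-23.4,21.4,6.4,0,0],[0,0,-31.4,29.4,7.3,0,0],[0,0,-39.4,37.4,7,0,0]]'
python3 nx.py 354
```

```text
t: 5.15
position: [0.6296, -0.053, 0.0674]
eef_rot: [0.545, 0.839, -0.0, 0.005]
ft_force: [2.5, -2.7, -1.9]
opening: 0.0003
t 5.15 pos [629.6 -53.   67.4] a 114.0 corner phi -6.2 rho 45.9 j6 -0.61 F [ 2.5 -2.7 -1.9] op 0.3
[0.3, 0.6, -8.0, 8.1, 2.5, 0.3, 0.0]
[0.2, 0.6, -16.0, 15.6, 5.4, 0.2, 0.0]
[0.2, 0.6, -24.0, 23.4, 7.3, 0.2, 0.0]
[0.1, 0.6, -32.0, 31.4, 8.1, 0.1, 0.0]
[0.1, 0.6, -40.0, 39.5, 7.8, 0.0, 0.0]
```

```bash
python3 -m inch '[[0,0,-8,8,2.6,0,0],[0,0,-16,15.6,5.4,0,0],[0,0,-24,23.4,7.3,0,0],[0,0,-32,31.4,8.1,0,0],[0,0,-40,39.5,7.8,0,0]]'
python3 - <<'E'
from h import *
c=r.capture("wrist"); crop(c,0,0,640,400,1,"pics/w6.png")
E
python3 nx.py 394
```

```text
t: 5.65
position: [0.6229, -0.0136, 0.0674]
eef_rot: [0.225, 0.974, -0.002, 0.007]
ft_force: [2.8, -0.5, -1.0]
opening: 0.0001
t 5.70 pos [622.  -12.4  67.4] a 154.5 corner phi 34.4 rho 45.9 j6 -1.25 F [ 3.4  1.1 -0.3] op 0.6
[-0.1, 0.8, -7.5, 7.6, 2.2, 0.3, 0.0]
[-0.1, 0.8, -15.5, 15.1, 5.2, 0.2, 0.0]
[-0.2, 0.8, -23.5, 22.9, 7.2, 0.1, 0.0]
[-0.2, 0.8, -31.5, 30.9, 8.0, -0.0, 0.0]
[-0.3, 0.8, -39.5, 39.0, 7.8, -0.1, 0.0]
```

View pics/w6.png

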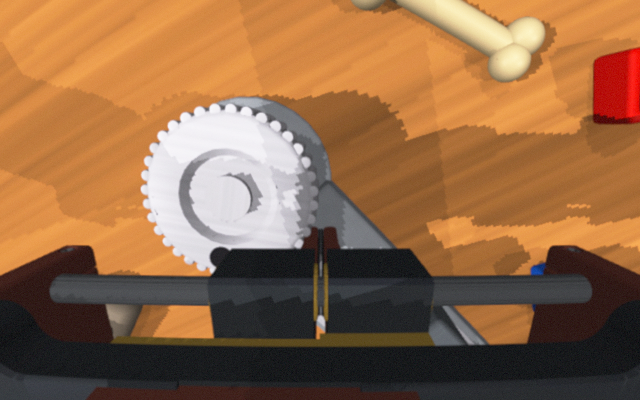

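The pip is still at (219,258), so no slip. Continuing.

```bash
python3 -m inch '[[0,0.8,-7.5,7.6,2.2,0.3,0],[0,0.8,-15.5,15.1,5.2,0.2,0],[0,0.8,-23.5,22.9,7.2,0.1,0],[0,0.8,-31.5,30.9,8,0,0],[-0.2,0.8,-39.5,39,7.8,0,0]]'
python3 nx.py 434
```

```text
t: 6.2
position: [0.5923, 0.0124, 0.0674]
eef_rot: [-0.121, 0.993, -0.0, 0.002]
ft_force: [3.1, 2.9, -0.5]
opening: 0.0007
t 6.20 pos [592.3  12.4  67.4] a -166.1 corner phi 71.9 rho 45.6 j6 -1.91 F [ 3.1  2.9 -0.5] op 0.7
[-0.1, 0.2, -8.1, 9.3, 3.5, 0.3, 0.0]
[-0.1, 0.2, -16.1, 16.8, 6.4, 0.3, 0.0]
[-0.1, 0.2, -24.1, 24.6, 8.3, 0.3, 0.0]
[-0.1, 0.2, -32.1, 32.6, 9.1, 0.2, 0.0]
[-0.1, 0.2, -40.1, 40.7, 8.7, 0.2, 0.0]
```

```bash
python3 -m inch '[[0,0.2,-8,9,3.3,0.3,0],[0,0.2,-16,16.6,6.3,0.3,0],[0,0.2,-24,24.4,8.2,0.3,0],[0,0.2,-32,32.4,9,0.2,0],[0,0.2,-40,40.5,8.6,0.2,0]]'
python3 - <<'E'
from h import *
c=r.capture("wrist"); crop(c,0,0,640,400,1,"pics/w7.png")
rows([target(482,.044,.067),target(484,.065,.067)])
E
python3 nx.py 474
```

```text
t: 6.7
position: [0.5511, 0.0123, 0.0673]
eef_rot: [-0.452, 0.892, -0.001, 0.001]
ft_force: [0.4, 3.7, 1.5]
opening: 0.0007
[-0.1, -0.0, -7.8, 6.7, 2.7, 0.1, 0.0]
[-0.1, -0.0, -9.8, 1.3, 23.3, 0.1, 0.0]
t 6.75 pos [549.5  11.7  67.1] a -125.8 corner phi 115.0 rho 45.0 j6 -2.62 F [-2.6  2.7  2.6] op 0.7
[-0.1, -0.0, -7.8, 6.7, 2.7, 0.1, 0.0]
[-0.0, -0.0, -15.8, 14.2, 5.7, 0.1, 0.0]
[-0.0, -0.0, -23.8, 22.0, 7.7, 0.1, 0.0]
[-0.0, -0.1, -31.8, 30.1, 8.5, 0.1, 0.0]
[-0.0, -0.1, -39.8, 38.1, 8.2, 0.1, 0.0]
```

View pics/w7.png

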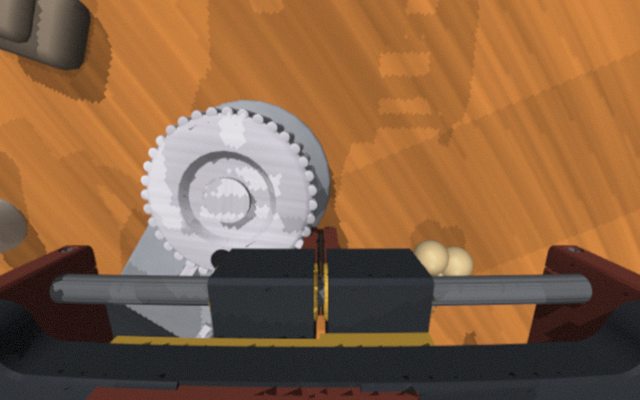

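Pip at (221,258), no slip over about 304°. I'll push about 12° more, then back off and unwind the wrist.

```bash
python3 -m inch '[[0,0,-7.8,6.9,2.6,0,0],[0,0,-12,10.8,4.4,0,0],[0,0,-12,11,4.6,0,0]]'
python3 - <<'E'
from h import *
where()
s=r.state(); print(np.degrees(s["joint_pos"]).round(1))
p,M=target(158,.062,.09); 
M0=Rt.from_quat(s["eef_rot"]).as_matrix(); print("shift",1000*M0.T@(p-s["position"]))
q,_=target(486,.068,.067); print("retract", 1000*M0.T@(q-s["position"]))
E
```

```text
t: 7.05
position: [0.5387, 0.0058, 0.0672]
eef_rot: [-0.543, 0.839, -0.0, -0.0]
ft_force: [-1.7, 2.9, 1.8]
opening: 0.0007
t 7.05 pos [538.7   5.8  67.2] a -114.2 corner phi 127.3 rho 44.7 j6 -2.84 F [-1.7  2.9  1.8] op 0.7
[  -6.7   28.8  104.3   -0.    46.9 -162.5]
shift [ 30.57025216  26.51900659 -22.82532346]
retract [-12.4453578   19.79257066   0.14984406]
```

```bash
python3 -m inch '[[0,0,0,-12,20,0,0],[0,0,8,-8,28,-10,0],[0,0,16,10,36,-22,0],[0,0,24,20,36,-22,0],[0,0,32,25,34,-22,0]]'
python3 - <<'E'
from h import *
where()
c=r.capture("wrist"); crop(c,0,0,640,400,1,"pics/w8.png")
p,M=target(158,.062,.09); s=r.state()
M0=Rt.from_quat(s["eef_rot"]).as_matrix(); print("shift",1000*M0.T@(p-s["position"]))
E
```

```text
t: 7.55
position: [0.4976, -0.0038, 0.0897]
eef_rot: [-0.284, 0.959, -0.001, 0.0]
ft_force: [0.3, 0.1, -1.2]
opening: 0.0008
t 7.55 pos [497.6  -3.8  89.7] a -146.9 corner phi 161.6 rho 80.2 j6 -2.29 F [ 0.3  0.1 -1.2] op 0.8
shift [ 0.37688216 -7.93941485 -0.44195721]
```

View pics/w8.png

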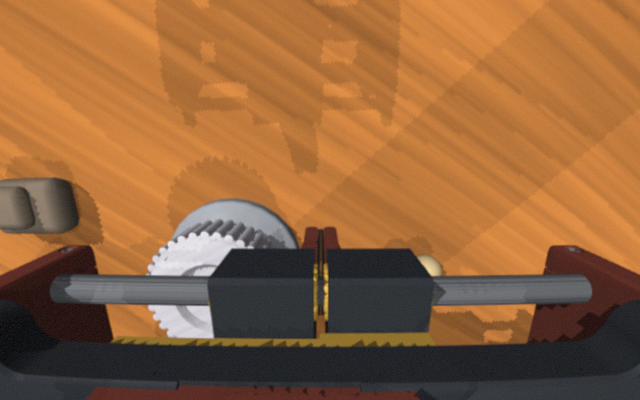

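The hand is clear of the ring. Unwinding about 295°.

```bash
python3 -m inch '[[0,0,8.5,0,0,0,0],[0,0,17,0,0,0,0],[0,0,25.5,0,0,0,0],[0,0,34,0,0,0,0],[0,0,42.5,0,0,0,0]]' | head -2
python3 -m inch '[[0,0,8.5,0,0,0,0],[0,0,17,0,0,0,0],[0,0,25.5,0,0,0,0],[0,0,34,0,0,0,0],[0,0,42.5,0,0,0,0]]' | head -2
python3 -m inch '[[0,0,8.5,0,0,0,0],[0,0,17,0,0,0,0],[0,0,25.5,0,0,0,0],[0,0,34,0,0,0,0],[0,0,42.5,0,0,0,0]]' | head -2
python3 -m inch '[[0,0,8.5,0,0,0,0],[0,0,17,0,0,0,0],[0,0,25.5,0,0,0,0],[0,0,34,0,0,0,0],[0,0,42.5,0,0,0,0]]' | head -2
python3 -c "
from h import *
where()"
```

```text
t: 8.1
position: [0.4989, -0.0046, 0.0896]
t: 8.6
position: [0.4997, -0.0047, 0.0896]
t: 9.1
position: [0.5006, -0.0048, 0.0897]
t: 9.6
position: [0.5015, -0.005, 0.0897]
t 9.60 pos [501.5  -5.   89.7] a 41.4 corner phi 142.7 rho 86.1 j6 0.70 F [-0.7 -0.9  0.1] op 0.4
```

```bash
python3 -m inch '[[0,0,8.5,0,0,0,0],[0,0,17,0,0,0,0],[0,0,25.5,0,0,0,0],[0,0,34,0,0,0,0],[0,0,42.5,0,0,0,0]]' | head -2
python3 -m inch '[[0,0,8.5,0,0,0,0],[0,0,17,0,0,0,0],[0,0,25.5,0,0,0,0],[0,0,34,0,0,0,0],[0,0,42.5,0,0,0,0]]' | head -2
python3 - <<'E'
from h import *
where()
c=r.capture("top"); crop(c,300,160,130,110,6,"pics/t9.png")
c=r.capture("side"); crop(c,300,150,130,100,6,"pics/s9.png")
rows([target(158,.060,.09),target(158,.054,.067)])
E
```

```text
t: 10.1
position: [0.5023, -0.0051, 0.0897]
t: 10.6
position: [0.5032, -0.0052, 0.0898]
t 10.60 pos [503.2  -5.2  89.8] a -44.5 corner phi 144.7 rho 65.5 j6 2.21 F [1.3 0.4 0.2] op 0.5
[-0.2, -0.4, 37.8, 5.3, 4.3, -0.2, 0.0]
[-0.2, -0.4, 37.8, 10.7, 2.0, 22.8, 0.0]
```

View pics/s9.png

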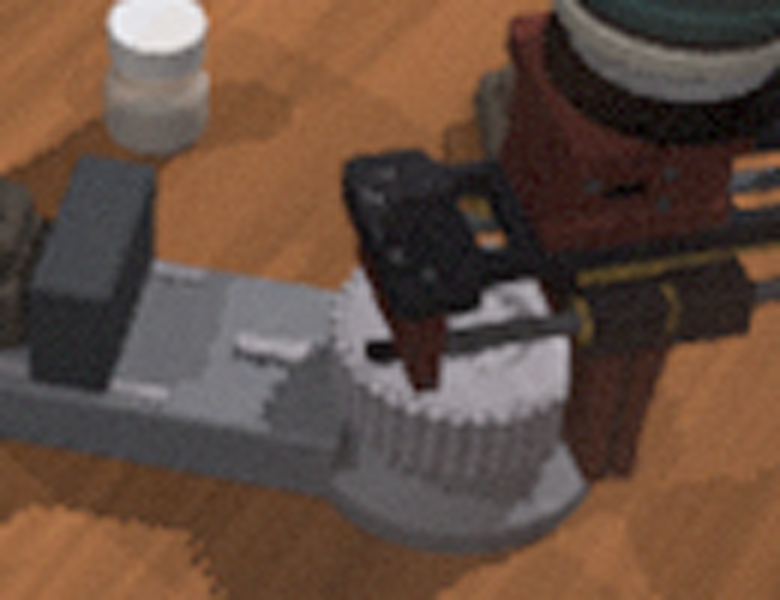

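```bash
python3 -m inch '[[0,0,8.5,1,1,0,0],[0,0,17,2,2,0,0],[0,0,25.5,3,3,0,0],[0,0,34,4.5,4,8,0],[0,0,38,6,4,15,0]]' | head -2
python3 - <<'E'
from h import *
where()
c=r.capture("wrist"); crop(c,0,0,640,400,1,"pics/w10.png")
print(proj(c,[[*C0,.062]]))
rows([target(158,.058,.067),target(158,.0445,.067)])
E
```

```text
t: 11.2
position: [0.5053, -0.0125, 0.0748]
t 11.20 pos [505.3 -12.5  74.8] a -82.4 corner phi 158.0 rho 58.5 j6 2.85 F [ 0.4 -0.1 -0.2] op 0.4
[[207.43236231 186.36349192]]
[-0.3, -0.3, -0.5, 0.3, -0.8, 6.8, 0.0]
[-0.3, -0.3, -0.5, 6.9, -12.6, 6.9, 0.0]
```

View pics/w10.png

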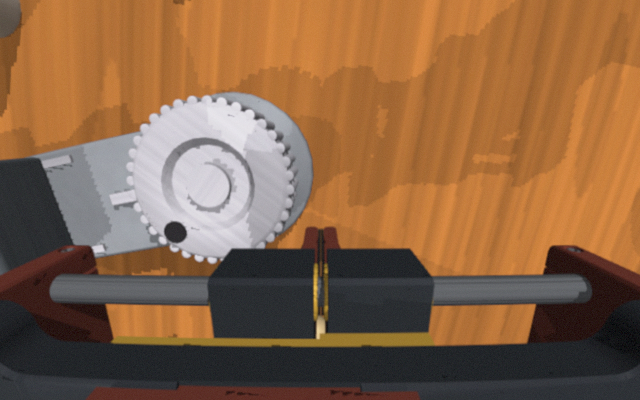

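Pip at (175,232), ring centre about (209,182), pointer from (112,201) to (135,196): the pip has passed the pointer once.

```bash
cat > pip.py <<'E'
from h import *
# usage inside: ang(c, pip px, centre px)
def ang(c,pip,cen,p1=None,p0=None):
    P=onplane(c,pip,.062);C=onplane(c,cen,.062); v=P-C
    print("C",C.round(4),"r",np.hypot(*v[:2]).round(4),"pip ang rel clamp (18.3): %.1f ; using C0: %.1f"%(np.degrees(np.arctan2(v[1],v[0]))-CL, np.degrees(np.arctan2(*(P[:2]-C0)[::-1]))-CL))
    if p1 is not None:
        a=onplane(c,p1,.034);b=onplane(c,p0,.034);print("pointer dir %.1f"%np.degrees(np.arctan2(*(a-b)[1::-1])), "tip from C", np.degrees(np.arctan2(*(b-C)[1::-1])), np.hypot(*(b-C)[:2]), "root", np.degrees(np.arctan2(*(a-C)[1::-1])))
E
python3 - <<'E'
from pip import *
E
mv(){ :; }; mv; mv pip.py pp.py; /bin/mv pip.py pp.py; python3 - <<'E'
from pp import *
c=r.capture("wrist"); ang(c,(175,232),(209.5,183),(112,201),(134,196))
crop(c,90,80,240,190,3,"pics/w10c.png"); where()
E
```

```text
C [ 0.5688 -0.0454  0.062 ] r 0.0358 pip ang rel clamp (18.3): 40.4 ; using C0: 41.2
pointer dir 19.6 tip from C 19.41902311810166 0.06397717345414149 root 19.459693517883792
t 11.30 pos [504.6 -12.4  74.2] a -82.1 corner phi 158.1 rho 59.1 j6 2.85 F [-0.6 -0.8  0.8] op 0.6
```

View pics/w10c.png

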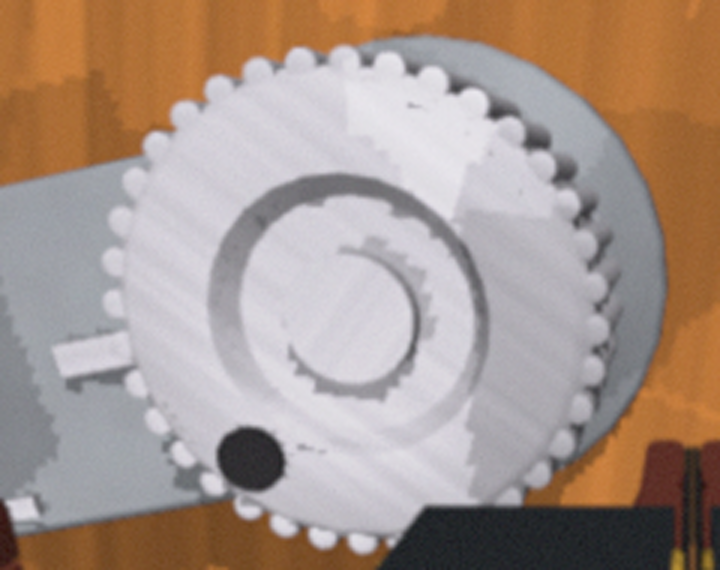

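First return passed: the pip is about 40.5° beyond the pointer, leaving about 320°. Engaging again.

```bash
python3 -m inch '[[0,0,0,0.5,-1,7,0],[0,0,0,4,-7,7,0],[0,0,0,6.5,-12,7,0],[0,0,0,6.5,-12,7,0]]'; python3 nx.py 158 44.3
```

```text
t: 11.7
position: [0.5184, -0.0175, 0.0673]
eef_rot: [0.754, -0.657, 0.004, -0.001]
ft_force: [0.9, -0.5, 0.1]
opening: 0.0004
t 11.70 pos [518.4 -17.5  67.3] a -82.1 corner phi 157.6 rho 44.5 j6 2.84 F [ 0.9 -0.5  0.1] op 0.4
[-0.3, -0.3, -8.1, 7.5, 4.0, 0.4, 0.0]
[-0.3, -0.3, -16.1, 15.0, 7.0, 0.4, 0.0]
[-0.3, -0.3, -24.1, 22.9, 8.8, 0.4, 0.0]
[-0.2, -0.4, -32.1, 31.0, 9.6, 0.4, 0.0]
[-0.2, -0.4, -40.1, 39.1, 9.3, 0.5, 0.0]
```

```bash
python3 -m inch '[[0,0,-8,7.6,3.6,0,0],[0,0,-16,15,6.6,0,0],[0,0,-24,22.9,8.5,0,0],[0,0,-32,31,9.3,0,0],[0,0,-40,39.1,9,0,0]]'; python3 - <<'E'
from h import *
c=r.capture("wrist"); crop(c,0,0,640,400,1,"pics/w11.png")
E
python3 nx.py 198 44.2
```

```text
t: 12.2
position: [0.5145, -0.0574, 0.0675]
eef_rot: [0.934, -0.356, 0.003, 0.001]
ft_force: [-0.8, 2.2, -0.9]
opening: 0.0005
t 12.25 pos [515.1 -58.6  67.6] a -41.4 corner phi -160.6 rho 44.1 j6 2.05 F [-1.7  0.6 -1.5] op 0.4
[-0.0, -0.5, -7.4, 5.9, 3.5, 0.7, 0.0]
[0.0, -0.5, -15.4, 13.4, 6.6, 0.7, 0.0]
[0.0, -0.5, -23.4, 21.2, 8.5, 0.8, 0.0]
[0.1, -0.5, -31.4, 29.2, 9.4, 0.9, 0.0]
[0.1, -0.5, -39.4, 37.3, 9.2, 0.9, 0.0]
```

View pics/w11.png

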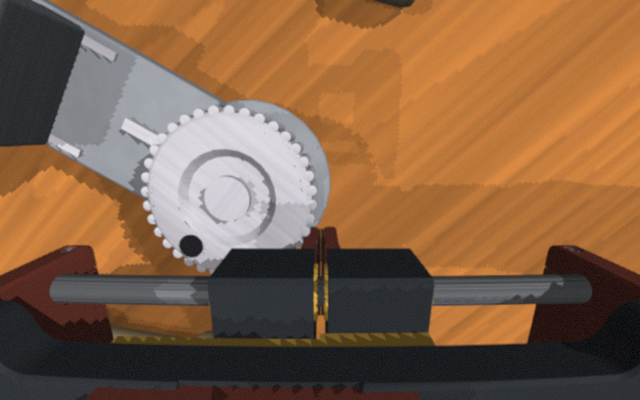

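The pip is now at (191,245) and keeps the same offset from the ring centre, so it's engaged. Continuing.

```bash
python3 -m inch '[[0,0,-7.4,6,3.3,0.3,0],[0,0,-15.4,13.4,6.4,0.4,0],[0,0,-23.4,21.2,8.3,0.4,0],[0,0,-31.4,29.2,9.2,0.4,0],[0,0,-39.4,37.3,9,0.4,0]]'; python3 nx.py 238 44
```

```text
t: 12.75
position: [0.5363, -0.0901, 0.0675]
eef_rot: [1.0, -0.015, 0.002, 0.002]
ft_force: [-3.0, 0.7, 0.4]
opening: 0.0006
t 12.75 pos [536.3 -90.1  67.5] a -1.8 corner phi -122.9 rho 44.5 j6 1.31 F [-3.   0.7  0.4] op 0.6
[0.3, -0.3, -7.8, 7.8, 3.8, 0.6, 0.0]
[0.3, -0.2, -15.8, 15.3, 6.9, 0.6, 0.0]
[0.3, -0.2, -23.8, 23.1, 8.8, 0.7, 0.0]
[0.3, -0.2, -31.8, 31.1, 9.6, 0.7, 0.0]
[0.3, -0.2, -39.8, 39.2, 9.3, 0.8, 0.0]
```

```bash
python3 -m inch '[[0,0,-7.8,7.8,3.7,0.4,0],[0,0,-15.8,15.3,6.8,0.5,0],[0,0,-23.8,23.1,8.7,0.5,0],[0,0,-31.8,31.1,9.5,0.5,0],[0,0,-39.8,39.2,9.2,0.5,0]]'; python3 nx.py 278 44
```

```text
t: 13.25
position: [0.5754, -0.1014, 0.0674]
eef_rot: [0.945, 0.328, 0.001, 0.004]
ft_force: [-1.1, -2.3, -1.4]
opening: 0.0002
t 13.25 pos [ 575.4 -101.4   67.4] a 38.2 corner phi -81.9 rho 44.8 j6 0.62 F [-1.1 -2.3 -1.4] op 0.2
[0.4, 0.0, -7.8, 7.3, 3.2, 0.4, 0.0]
[0.4, 0.1, -15.8, 14.8, 6.3, 0.4, 0.0]
[0.4, 0.1, -23.8, 22.6, 8.2, 0.5, 0.0]
[0.4, 0.1, -31.8, 30.6, 9.0, 0.5, 0.0]
[0.4, 0.2, -39.8, 38.7, 8.7, 0.5, 0.0]
```

```bash
python3 -m inch '[[0,0,-7.8,7.3,3.1,0.3,0],[0,0,-15.8,14.8,6.2,0.4,0],[0,0,-23.8,22.6,8.1,0.4,0],[0,0,-31.8,30.6,8.9,0.4,0],[0.2,0,-39.8,38.7,8.6,0.4,0]]'; python3 nx.py 318 44
```

```text
t: 13.75
position: [0.6126, -0.0851, 0.0675]
eef_rot: [0.776, 0.631, -0.0, 0.004]
ft_force: [1.1, -2.9, -2.0]
opening: 0.0006
t 13.75 pos [612.6 -85.1  67.5] a 78.2 corner phi -41.7 rho 45.5 j6 -0.04 F [ 1.1 -2.9 -2. ] op 0.6
[0.3, 0.3, -7.8, 7.5, 2.5, 0.5, 0.0]
[0.3, 0.3, -15.8, 15.0, 5.5, 0.4, 0.0]
[0.2, 0.4, -23.8, 22.8, 7.4, 0.4, 0.0]
[0.2, 0.4, -31.8, 30.8, 8.3, 0.4, 0.0]
[0.2, 0.4, -39.8, 38.9, 8.0, 0.3, 0.0]
```

```bash
python3 -m inch '[[0,0.3,-7.8,7.5,2.5,0.3,0],[0,0.3,-15.8,15,5.5,0.3,0],[0,0.3,-23.8,22.8,7.4,0.3,0],[0,0.3,-31.8,30.8,8.3,0.3,0],[0,0.3,-39.8,38.9,8,0.3,0]]'; python3 - <<'E'
from h import *
c=r.capture("wrist"); crop(c,0,0,640,400,1,"pics/w12.png")
E
python3 nx.py 358 44
```

```text
t: 14.25
position: [0.6303, -0.0491, 0.0675]
eef_rot: [0.513, 0.858, 0.001, 0.004]
ft_force: [2.2, -1.7, -1.0]
opening: 0.0003
t 14.30 pos [630.3 -47.8  67.5] a 118.6 corner phi -1.0 rho 45.9 j6 -0.68 F [ 3.2 -0.5 -1.8] op 0.3
[0.3, 0.3, -7.4, 7.1, 1.9, 0.5, 0.0]
[0.3, 0.3, -15.4, 14.6, 5.0, 0.5, 0.0]
[0.2, 0.3, -23.4, 22.4, 7.0, 0.5, 0.0]
[0.2, 0.3, -31.4, 30.4, 7.8, 0.4, 0.0]
[0.2, 0.4, -39.4, 38.5, 7.6, 0.4, 0.0]
```

View pics/w12.png

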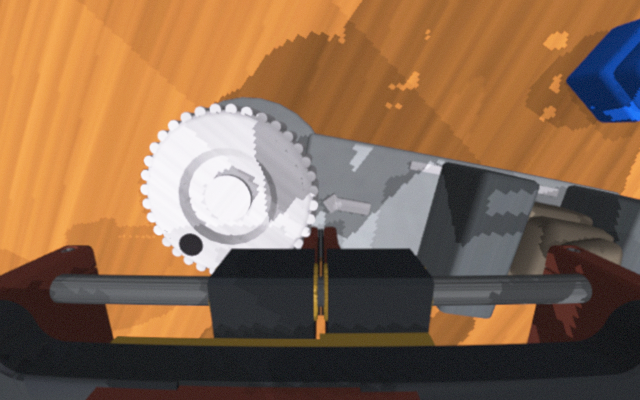

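Pip at (190,244), no slip, about 120° to go.

```bash
python3 -m inch '[[0,0.3,-7.4,7.1,1.9,0.4,0],[0,0.3,-15.4,14.6,5,0.4,0],[0,0.3,-23.4,22.4,7,0.4,0],[0,0.3,-31.4,30.4,7.8,0.4,0],[0,0.3,-39.4,38.5,7.6,0.4,0]]'; python3 nx.py 398 44
```

```text
t: 14.8
position: [0.6208, -0.0101, 0.0676]
eef_rot: [0.19, 0.982, 0.002, 0.003]
ft_force: [4.2, 0.9, -1.9]
opening: 0.0002
t 14.80 pos [620.8 -10.1  67.6] a 158.1 corner phi 36.5 rho 46.0 j6 -1.32 F [ 4.2  0.9 -1.9] op 0.2
[0.2, 0.4, -7.9, 9.0, 2.9, 0.5, 0.0]
[0.2, 0.4, -15.9, 16.5, 5.9, 0.5, 0.0]
[0.2, 0.4, -23.9, 24.3, 7.8, 0.5, 0.0]
[0.1, 0.4, -31.9, 32.3, 8.6, 0.4, 0.0]
[0.1, 0.4, -39.9, 40.4, 8.3, 0.4, 0.0]
```

```bash
python3 -m inch '[[0,0.3,-7.9,8.8,2.9,0.5,0],[0,0.3,-15.9,16.4,5.9,0.4,0],[0,0.3,-23.9,24.3,7.8,0.4,0],[0,0.3,-31.9,32.3,8.6,0.4,0],[0,0.3,-39.9,40.4,8.3,0.4,0]]'; python3 - <<'E'
from h import *
c=r.capture("wrist"); crop(c,90,80,280,200,2.8,"pics/w13.png")
E
python3 nx.py 438 44
```

```text
t: 15.3
position: [0.5879, 0.0138, 0.0675]
eef_rot: [-0.157, 0.988, 0.001, 0.003]
ft_force: [2.4, 4.3, -0.5]
opening: 0.0008
t 15.35 pos [586.   14.2  67.4] a -161.6 corner phi 78.7 rho 45.4 j6 -1.99 F [1.1 6.  2.8] op 0.1
[0.1, 0.3, -7.6, 7.1, 2.5, 0.4, 0.0]
[0.1, 0.3, -15.6, 14.6, 5.5, 0.4, 0.0]
[0.1, 0.3, -23.6, 22.4, 7.5, 0.3, 0.0]
[0.0, 0.3, -31.6, 30.4, 8.3, 0.3, 0.0]
[0.0, 0.3, -39.6, 38.5, 8.0, 0.3, 0.0]
```

View pics/w13.png

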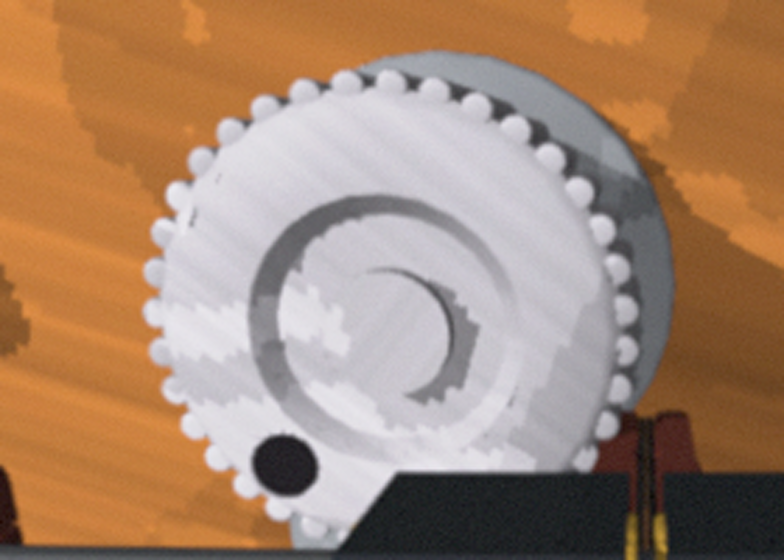

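```bash
python3 - <<'E'
from pp import *
c=r.capture("wrist"); print(proj(c,[[*C0,.062]])); ang(c,(191.8,245.7),(229.3,194)); where()
E
```

```text
[[225.65791093 201.0881438 ]]
C [ 0.5665 -0.0421  0.062 ] r 0.0366 pip ang rel clamp (18.3): -38.5 ; using C0: -39.6
t 15.40 pos [586.2  14.1  67.4] a -162.1 corner phi 78.6 rho 45.4 j6 -1.98 F [0.7 6.5 2.6] op 0.7
```

About 39° remains. I'll push about 32° and then measure closely.

```bash
python3 -m inch '[[0,0,-7.6,7.1,2.6,0.2,0],[0,0,-15.6,14.6,5.6,0.2,0],[0,0,-23.6,22.4,7.6,0.2,0],[0,0,-31.6,30.3,8.5,0.2,0],[0,0,-31.6,30.3,8.5,0.2,0]]'; python3 - <<'E'
from h import *
where()
c=r.capture("wrist"); crop(c,90,80,280,200,2.8,"pics/w14.png")
c=r.capture("side"); crop(c,320,150,130,100,6,"pics/s14.png")
c=r.capture("top"); crop(c,320,160,110,90,7,"pics/t14.png")
where()
E
```

```text
t: 15.9
position: [0.5537, 0.0131, 0.0673]
eef_rot: [-0.417, 0.909, 0.001, 0.002]
ft_force: [-1.9, 2.1, 1.8]
opening: 0.0007
t 15.90 pos [553.7  13.1  67.3] a -130.8 corner phi 111.0 rho 45.0 j6 -2.54 F [-1.9  2.1  1.8] op 0.7
t 16.05 pos [554.2  13.3  67.3] a -130.9 corner phi 110.3 rho 44.9 j6 -2.54 F [-3.1  3.8  3.1] op 0.4
```

View pics/w14.png

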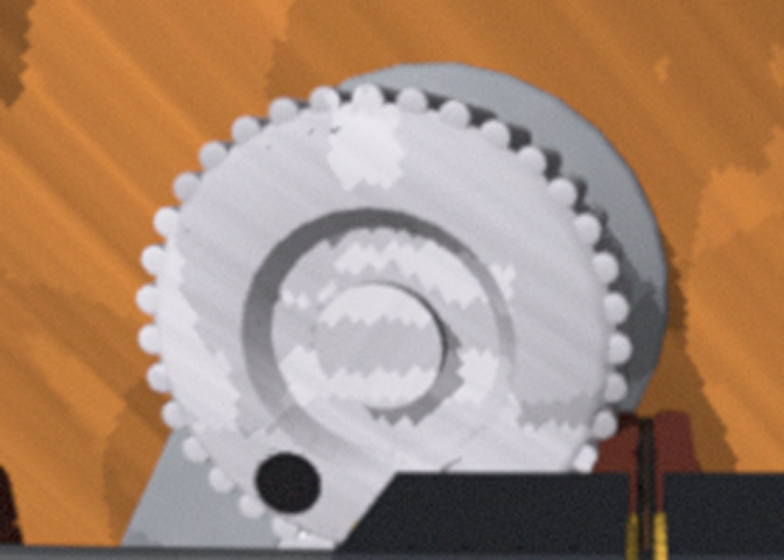

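View pics/s14.png

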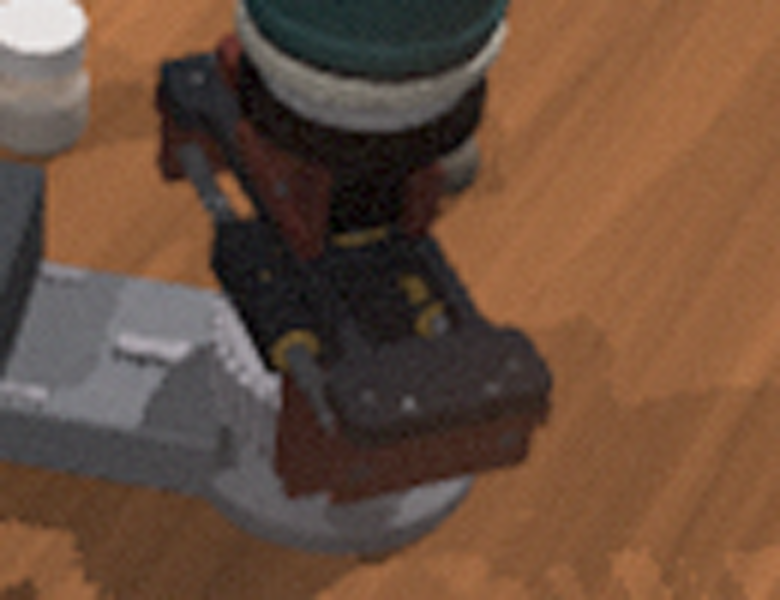

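View pics/t14.png

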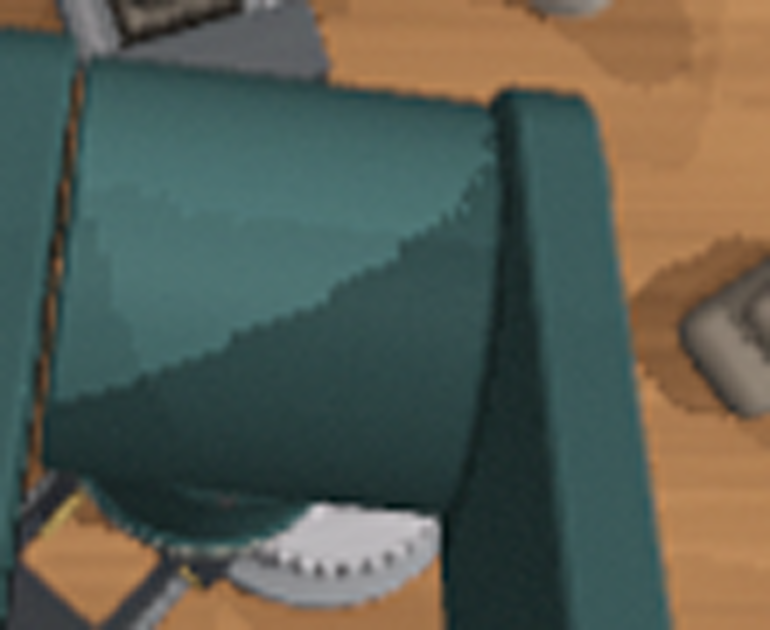

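Wrist crop: pip at (288,483), so (192.9,252.5), and the pointer tip just shows below it at about (300,540). The top and side views are blocked by the hand.

```bash
python3 - <<'E'
from pp import *
c=r.capture("wrist"); print(proj(c,[[*C0,.062]])); ang(c,(192.9,252.5),(226.5,197)); where()
M=Rt.from_quat(r.state()["eef_rot"]).as_matrix()
rows([target(470+d,.044,.067) for d in (0,2,4,6,8)])
E
```

```text
[[225.26384219 203.07127223]]
C [ 0.568  -0.0448  0.062 ] r 0.0375 pip ang rel clamp (18.3): -3.5 ; using C0: -5.2
t 16.10 pos [554.3  13.3  67.2] a -130.8 corner phi 110.1 rho 45.0 j6 -2.54 F [-3.   3.9  4. ] op 0.4
[0.1, 0.3, -0.8, 0.6, -0.7, 0.2, 0.0]
[0.1, 0.3, -2.8, 2.3, 0.3, 0.2, 0.0]
[0.1, 0.3, -4.8, 4.0, 1.3, 0.2, 0.0]
[0.1, 0.3, -6.8, 5.8, 2.3, 0.2, 0.0]
[0.1, 0.3, -8.8, 7.6, 3.2, 0.2, 0.0]
```

About 4–5° remains. I'll back off and take a clear look before the final nudge.

```bash
python3 -m inch '[[0,0,0,-7,14,0,0],[0,0,0,-14,26,0,0],[0,0,0,-30,40,-40,0],[0,0,0,-45,45,-75,0],[0,0,0,-45,45,-75,0]]'; python3 - <<'E'
from h import *
where()
c=r.capture("wrist"); cv2.imwrite("pics/w15f.png",c["pixels"][:,:,::-1]); crop(c,120,60,260,190,3,"pics/w15.png")
where()
E
```

```text
t: 16.6
position: [0.5534, 0.079, 0.1469]
eef_rot: [-0.417, 0.909, -0.0, 0.006]
ft_force: [1.1, -0.8, -0.1]
opening: 0.0006
t 16.60 pos [553.4  79.  146.9] a -130.7 corner phi 98.6 rho 109.1 j6 -2.42 F [ 1.1 -0.8 -0.1] op 0.6
t 16.65 pos [551.7  78.1 144.8] a -130.7 corner phi 99.6 rho 108.5 j6 -2.42 F [-0.5 -1.3 -0.2] op 0.5
```

View pics/w15f.png

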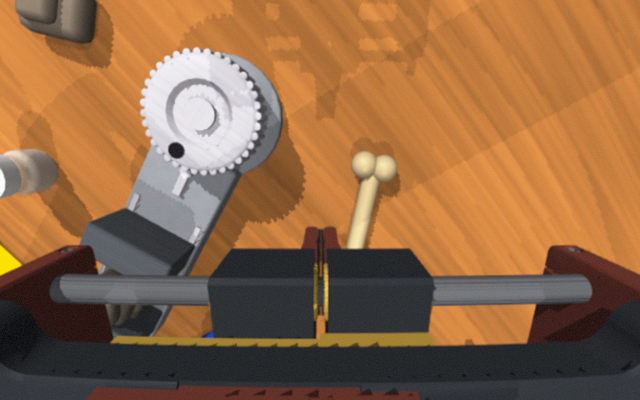

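```bash
cat > rect.py <<'E'
from h import *
def rect(c,z,fn,half=.1,n=600):
    g=np.linspace(-half,half,n); X,Y=np.meshgrid(g,g)  # image: right=clamp +x, up=clamp +y
    a=np.radians(CL); x=C0[0]+np.cos(a)*X+np.sin(a)*Y; y=C0[1]+np.sin(a)*X-np.cos(a)*Y
    P=np.stack([x,y,np.full_like(x,z)],-1).reshape(-1,3)
    m=proj(c,P).reshape(n,n,2).astype(np.float32)
    im=cv2.remap(np.ascontiguousarray(c["pixels"][:,:,::-1]),m[...,0],m[...,1],cv2.INTER_CUBIC)
    if fn: cv2.imwrite(fn,im)
    return im
E
python3 - <<'E'
from rect import *
c=r.capture("wrist"); a=rect(c,.062,None,.06,400); b=rect(c,.034,None,.1,400)
cv2.imwrite("pics/r15.png",np.hstack([a,b]))
g=cv2.cvtColor(a,cv2.COLOR_BGR2GRAY); m=(g<60).astype(np.uint8)
n,l,s,ce=cv2.connectedComponentsWithStats(m)
for i in range(1,n):
    if s[i,4]>200: print(s[i],ce[i])
E
```

```text
[277  37 123  20 837] [332.63321386  41.85543608]
[ 295  193   38   39 1113] [313.38095238 211.88769093]
```

View pics/r15.png

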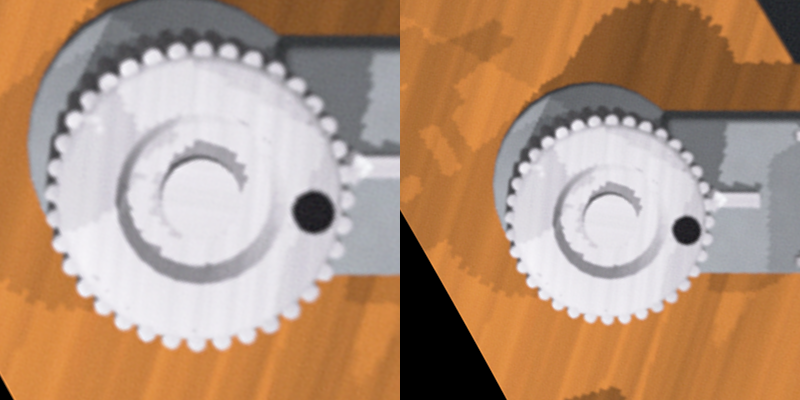

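```bash
cat >> rect.py <<'E'
def show(c,fn):
    a=rect(c,.062,None,.06,400)
    n=600; b=rect(c,.034,None,.12,1200)[500:700,800:1200]
    cv2.imwrite(fn,np.vstack([a,cv2.resize(b,(400,200))]))
    # bed edges at z=.030, 10px/mm? detect pointer: bright pixels
    b=rect(c,.034,None,.12,1200); g=cv2.cvtColor(b,cv2.COLOR_BGR2GRAY)
    return a,b,g
E
python3 - <<'E'
from rect import *
c=r.capture("wrist"); a,b,g=show(c,"pics/r15b.png")
big=b[450:750,800:1100]; cv2.imwrite("pics/r15c.png",cv2.resize(big,None,fx=2,fy=2))
# ring circle: fit to rim bumps by brightness in a: use min enclosing of bright low-saturation mask
hsv=cv2.cvtColor(a,cv2.COLOR_BGR2HSV); m=((hsv[...,1]<40)&(hsv[...,2]>150)).astype(np.uint8)
cs,_=cv2.findContours(m,cv2.RETR_EXTERNAL,cv2.CHAIN_APPROX_NONE); k=max(cs,key=cv2.contourArea)
k=k[(k[:,0,0]<330)]; print(cv2.fitEllipse(k))
E
```

```text
((190.06024169921875, 189.46653747558594), (292.3701477050781, 327.750732421875), 135.07516479492188)
```

View pics/r15c.png

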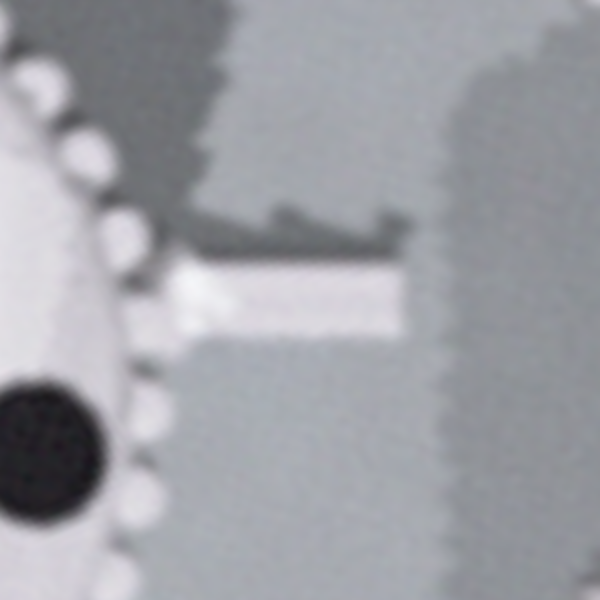

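```bash
cat >> rect.py <<'E'
def center(c,half=.06,n=600):
    im=cv2.cvtColor(rect(c,.060,None,half,n),cv2.COLOR_BGR2GRAY).astype(np.float32)
    s=n/(2*half*1000); best=[]
    th=np.radians(np.arange(0,360,.5))
    for dx in np.arange(-3,3.01,.25):
        for dy in np.arange(-3,3.01,.25):
            v=0
            for rr in (45.5,46,46.5,47):
                x=(n-1)/2+s*(dx+rr*np.cos(th)); y=(n-1)/2-s*(dy+rr*np.sin(th))
                p=cv2.remap(im,x.astype(np.float32)[None],y.astype(np.float32)[None],cv2.INTER_LINEAR)[0]
                v+=abs((p*np.exp(-1j*36*th)).mean())
            best.append((v,dx,dy))
    best.sort(reverse=True); return best[:4]
def pipang(c):
    half=.06;n=600
    b=np.array([x[1:] for x in center(c)]); ce=b.mean(0)
    a=rect(c,.062,None,half,n); g=cv2.cvtColor(a,cv2.COLOR_BGR2GRAY)
    N,l,s,q=cv2.connectedComponentsWithStats((g<70).astype(np.uint8))
    for i in range(1,N):
        if 2000<s[i,4]<4500:
            p=np.array([q[i][0]-299.5,299.5-q[i][1]])/5
            if 28<np.hypot(*p)<40:
                v=p-ce; print("pip mm",p.round(2),"centre",ce,"r %.1f ang %.2f"%(np.hypot(*v),np.degrees(np.arctan2(v[1],v[0]))), "area",s[i,4])
E
python3 - <<'E'
from rect import *
c=r.capture("wrist"); print(center(c)); pipang(c)
E
```

```text
[(np.float64(91.70943046466392), np.float64(0.25), np.float64(0.0)), (np.float64(91.5384469361004), np.float64(0.5), np.float64(0.0)), (np.float64(91.50507140024013), np.float64(0.5), np.float64(0.25)), (np.float64(91.50089356761845), np.float64(0.25), np.float64(0.25))]
pip mm [34.15 -3.71] centre [0.375 0.125] r 34.0 ang -6.48 area 2615
```

The fit gives pip radius 34.0 mm as it should be, and the pip 6.5° short of the pointer line. I'll re-engage at the same spot (corner at 110°) and push to 116.6°.

```bash
python3 - <<'E'
from h import *
where(); rows([target(109,.062,.09),target(109,.058,.067),target(109.5,.0495,.067),target(109.5,.046,.067)])
E
```

```text
t 16.80 pos [548.4  76.6 141.4] a -130.8 corner phi 101.4 rho 107.7 j6 -2.42 F [ 0.3 -0.6 -0.7] op 0.7
[0.2, 0.2, 0.2, 34.8, -31.7, 51.3, 0.0]
[0.2, 0.2, 0.2, 36.9, -35.2, 74.2, 0.0]
[0.2, 0.2, -0.3, 41.7, -42.3, 74.2, 0.0]
[0.2, 0.2, -0.3, 43.4, -45.3, 74.2, 0.0]
```

```bash
python3 -m inch '[[0,0,0,35,-32,51,0],[0,0,0,37,-35,74,0],[0,0,0,37,-35,74,0],[0,0,0,41.7,-42.3,74,0],[0,0,0,43.4,-45.3,74,0]]'; python3 - <<'E'
from h import *
where(); rows([target(110,.0445,.067)]+[target(110+d,.0443,.067) for d in (2,4,6,7)])
E
```

```text
t: 17.3
position: [0.5551, 0.0141, 0.0678]
eef_rot: [-0.416, 0.909, 0.002, 0.001]
ft_force: [-1.2, 2.2, -3.1]
opening: 0.0005
t 17.30 pos [555.1  14.1  67.8] a -130.8 corner phi 108.8 rho 45.4 j6 -2.53 F [-1.2  2.2 -3.1] op 0.5
[0.1, 0.2, -0.8, 1.4, -0.2, 0.8, 0.0]
[0.1, 0.2, -2.8, 3.2, 0.7, 0.8, 0.0]
[0.1, 0.2, -4.8, 5.0, 1.7, 0.8, 0.0]
[0.1, 0.2, -6.8, 6.8, 2.6, 0.8, 0.0]
[0.1, 0.2, -7.8, 7.7, 3.1, 0.8, 0.0]
```

```bash
python3 -m inch '[[0,0,-2,2.3,0.3,0.5,0],[0,0,-4,4.1,1.2,0.5,0],[0,0,-6,6.1,2.2,0.5,0],[0,0,-7.4,7.3,2.9,0.5,0],[0,0,-7.4,7.3,2.9,0.5,0]]'; python3 - <<'E'
from rect import *
where()
c=r.capture("wrist"); crop(c,90,80,280,200,2.8,"pics/w16.png"); where()
E
```

```text
t: 17.8
position: [0.5485, 0.0111, 0.0684]
eef_rot: [-0.474, 0.881, 0.001, 0.002]
ft_force: [-1.2, 4.6, 1.8]
opening: 0.0006
t 17.80 pos [548.5  11.1  68.4] a -123.4 corner phi 115.8 rho 44.7 j6 -2.67 F [-1.2  4.6  1.8] op 0.6
t 17.85 pos [548.5  11.1  68.3] a -123.5 corner phi 115.8 rho 44.7 j6 -2.67 F [-1.8  5.6  4.5] op 0.4
```

View pics/w16.png

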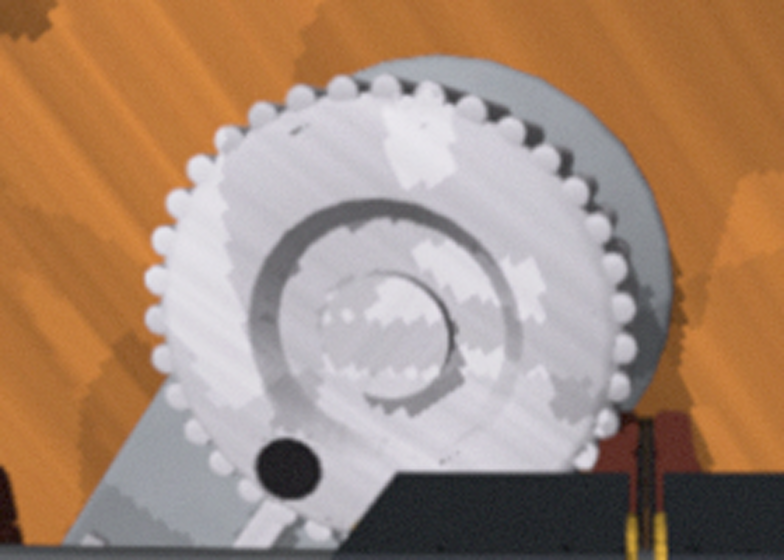

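The pip (288,468) now looks close to the pointer line. Backing off to check.

```bash
python3 -m inch '[[0,0,0,-8,13,0,0],[0,0,0,-16,24,0,0],[0,0,0,-30,40,-40,0],[0,0,0,-45,45,-75,0],[0,0,0,-45,45,-75,0]]' | head -2; python3 - <<'E'
from rect import *
where()
r.capture("wrist"); c=r.capture("wrist"); pipang(c); a=rect(c,.062,None,.06,400);b=rect(c,.034,None,.12,1200)[450:750,800:1100]
cv2.imwrite("pics/r17.png",np.hstack([a,cv2.resize(b,(400,400))]))
E
```

```text
t: 18.35
position: [0.5387, 0.0755, 0.148]
t 18.35 pos [538.7  75.5 148. ] a -123.3 corner phi 105.6 rho 108.7 j6 -2.55 F [ 0.3 -1.  -0.2] op 0.5
pip mm [34.3  -0.28] centre [0.375 0.125] r 33.9 ang -0.69 area 2647
```

View pics/r17.png

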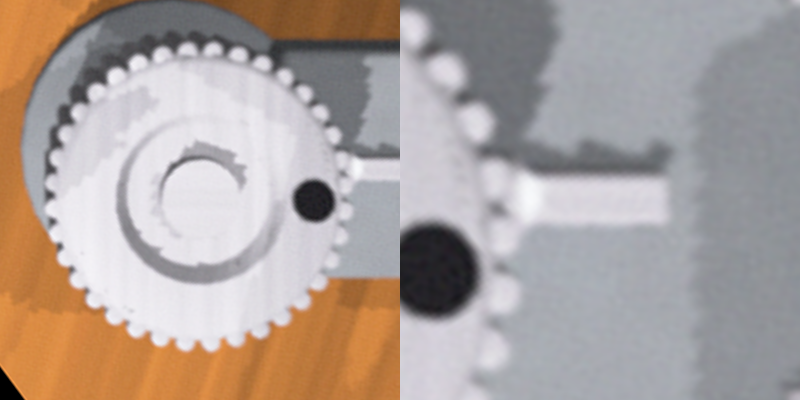

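The wrist view puts the pip at -0.7° with pointer centreline on the axis. I'll clear the hand and cross-check from the other cameras.

```bash
python3 -m inch '[[0,0,0,0,0,-45,0],[0,0,0,-20,15,-90,0],[0,0,0,-60,40,-110,0],[0,0,0,-100,66,-110,0],[0,0,0,-140,92,-110,0]]' | head -2; python3 -m inch '[[0,0,0,-40,26,0,0],[0,0,0,-80,52,0,0],[0,0,0,-120,80,0,0],[0,0,0,-120,80,0,0]]'|head -2; python3 - <<'E'
from rect import *
where()
c=r.capture("top"); cv2.imwrite("pics/t18f.png",c["pixels"][:,:,::-1]); crop(c,320,110,100,140,5,"pics/t18.png")
for n in ("top","side"):
    c=r.capture(n); a=rect(c,.062,None,.09,540); cv2.imwrite(f"pics/r18{n}.png",a)
E
```

```text
t: 18.95
position: [0.5353, 0.2423, 0.2546]
t: 19.35
position: [0.5333, 0.3915, 0.2527]
t 19.35 pos [533.3 391.5 252.7] a -123.2 corner phi 94.7 rho 422.0 j6 -2.04 F [-0.2 -0.5 -0.1] op 0.6
```

View pics/t18f.png

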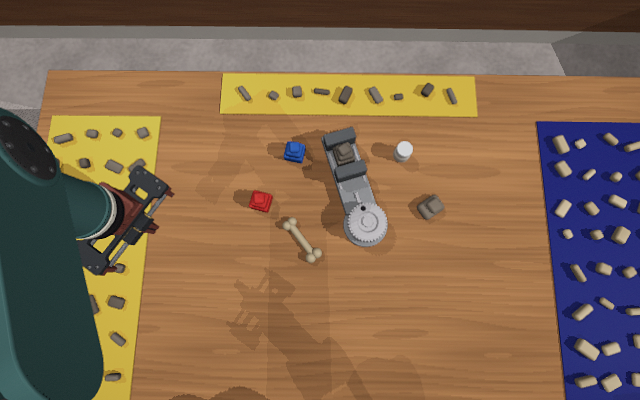

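View pics/t18.png

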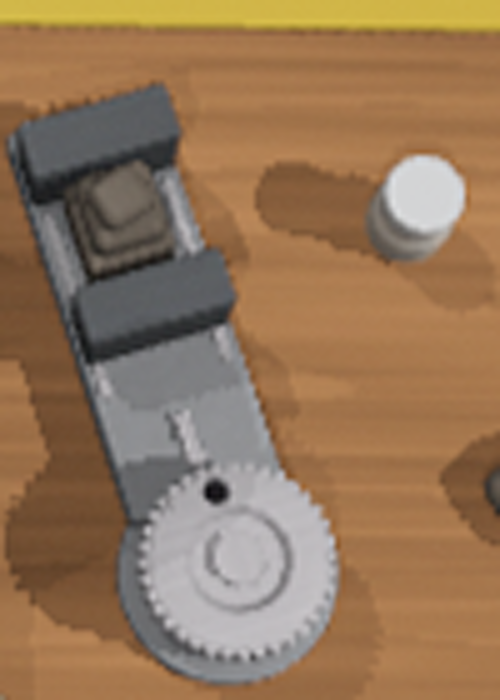

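View pics/r18side.png

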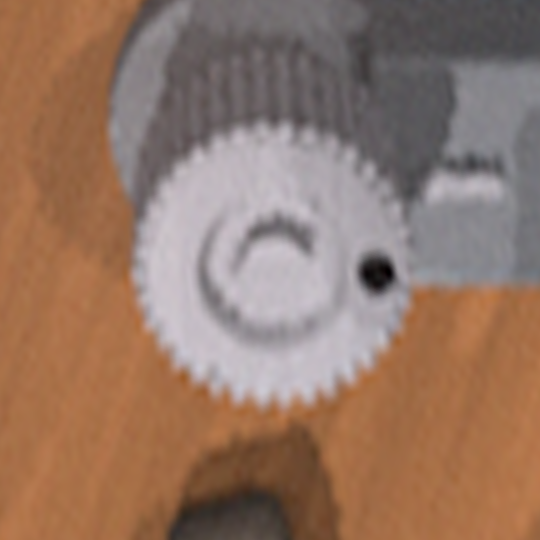

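View pics/r18top.png

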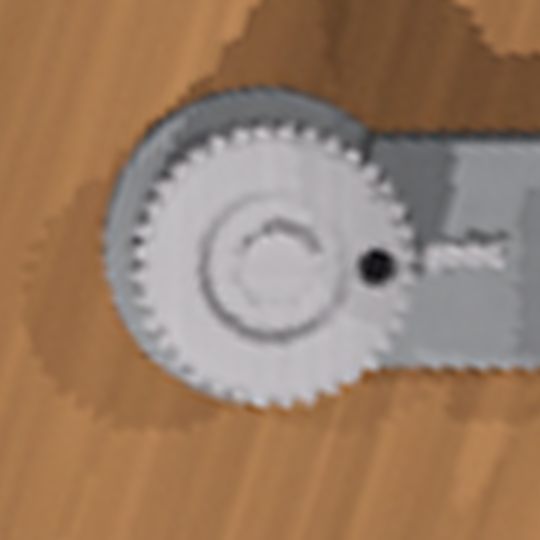

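```bash
python3 - <<'E'
from rect import *
for n in ("top","side"):
    c=r.capture(n); b=center(c); print(n,b[0]); ce=np.mean([x[1:] for x in b],0)
    g=cv2.cvtColor(rect(c,.062,None,.06,600),cv2.COLOR_BGR2GRAY)
    N,l,s,q=cv2.connectedComponentsWithStats((g<80).astype(np.uint8))
    for i in range(1,N):
        p=np.array([q[i][0]-299.5,299.5-q[i][1]])/5; v=p-ce
        if s[i,4]>800 and 25<np.hypot(*v)<42: print(s[i,4],p.round(1),ce,np.hypot(*v),np.degrees(np.arctan2(v[1],v[0])))
E
```

```text
top (np.float64(47.22172247816731), np.float64(1.75), np.float64(0.75))
2323 [35.7  1. ] [1.75   0.8125] 33.90423643893979 0.35258319895639567
side (np.float64(27.92575184508895), np.float64(1.5), np.float64(-0.75))
2554 [35.7 -1.4] [ 1.375 -0.625] 34.34640224930598 -1.2253914769762506
```

All three views agree within about 1° (wrist -0.7°, top +0.4°, side -1.2°). The top view shows the stone upright between the open jaws, the bone, cobble and jar where they were, and the hand well clear. Handing in.

```bash
python3 -c "
from rig import r
print(r.close_job())"
```

```text
the job is handed in; nothing more can be done
None
```

I turned the lock ring anticlockwise about 1.8 turns, past its first return, and stopped with the pip at the pointer for the second time. I used the closed fingertips as a single corner rolling round the knurled rim. It took two long passes and a last nudge of about 6.5°, and the ring was never gripped. The job was handed in at about 20 s of the 64 s allowed.

- **Alignment:** The last checks put the pip at −0.7° (wrist), +0.4° (top) and −1.2° (side) from the pointer line. The cameras disagree by about 1.6°, within what I'd expect from calibration.
- **Stone and bystanders:** The final top view shows the stone upright between the open jaws. The bone, cobble and jar look unmoved by eye; I did not re-measure their positions.
- **Forces and hand:** The forces I read stayed under about 8 N. The hand finished about 0.4 m from the ring, touching nothing.

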